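# Click the scoop tray home under the pepper chute

## Task

Pick up the steel scoop tray, set it down between the two guide rails at the foot of the refill chute and press it in under the hood until its spring latch clicks, without ramming it (no more than about 20 N on the latch). The latch is push-push and nobody can see where in its cycle it was left, so ease off and feel: if the tray is driven back out, let it come right out and press it in again, until it stays fully home by itself. Leave the mill, grinder, cap and rod where they stand.

Things in the scene. Friction and masses are not known exactly. Their poses are not given: they have to be found in the camera images.
- tray: Steel scoop tray, loose: open box 140 (x) x 80 (y), walls 4 thick, rim at 44; a cross wall in the middle (top at 40) carries an upright square grip post 18 x 18, top at 85. Origin: centre of the underside; z up; alike end for end. 0.4 to 0.6 kg, on nylon runners (friction 0.25 on the counter): pressing down on it while pushing adds drag.
- dock: Foot of the chute, fixed. Origin on the counter midway between two rails (84 apart inside, 18 high, from x -90 to 140, mouth flared from -138). x points INTO the hood, the way to push; z up. Hood over x 35 to 150: roof underside at 58, top 64; the chute above it rises towards +y. Set the tray down with its centre at about x -50, y 0, then push along x, e.g. on its rear wall.
- latch_zone (a point): Point at dock x 72, y 0, z 30: where the tray's leading face rests when home (tray centre then at dock x 2). True home lies up to 4 nearer or farther on each start, unseen. A hidden spring plunger meets the face 22 before home; its push rises from 6 N there to 10.5 N at home and 11.5 N at the click, 4.5 past home. Caught, it rests at home and pushes no more.
- latch_stop (a point): Point at dock x 77, y 0, z 30: soft stop, 5 past home (moves with the true home); force climbs 5 N per mm beyond it, so 14 to 19 N on the latch means a full press. On some starts the first full press only primes the latch and it drives the tray back 22; let it come all the way out, then the next press catches. Pressing a caught latch releases it. Over 25 N is ramming.
- pepper_mill: Chrome pepper mill, waisted, standing 138 high, 54 across. Origin: centre of its underside. Leave alone.
- grinder: Smoked glass grinder with steel top, standing 100 high, 50 across. Origin: centre of its underside. Leave alone.
- shaker_cap: Dark bakelite shaker cap, 44 across, 28 high, on the counter. Origin: centre of its underside. Leave alone.
- tamping_rod: Short steel tamping rod lying along its x, 130 long, 26 across at its ends. Origin under its middle. Leave alone.
Things that resemble listed ones, but are neither listed nor needed, are in the scene too. Leave any black, orange or pink look-alike of the tray alone.

How it is judged (in metres and radians):
On the way:
1. the tray is pressed in against the latch spring (contact force between tray and dock above 10.7 N and x of tray in the frame of dock above -0.004 m and y of tray in the frame of dock between -0.006 and 0.006 m), for 0.04 s.
At the end, for the whole second after the job is handed in: The tray stands flat between the rails (within 6 mm sideways, 0.08 rad), pushed home and caught: its centre between 7.5 mm short of and 12 mm beyond the dock's origin along the rails (nominal home 2 mm, unseen variation 4 mm); it stays there by itself, at rest and let go (x of tray in the frame of dock between -0.0075 and 0.012 m and y of tray in the frame of dock between -0.006 and 0.006 m and z of tray in the frame of dock below 0.004 m and angle between the x axis of tray and the x axis of dock, either way round below 0.08 rad and angle between tray's own z axis and vertical below 0.05 rad and linear speed of tray below 0.01 m/s); the robot touches nothing.
It fails at once if the tray is rammed: more than 25 N between tray and dock (contact force between tray and dock above 25 N).
It fails at once if a bystander is moved by more than 20 mm (distance of any of pepper_mill, grinder, shaker_cap, tamping_rod from where it was at the start of the episode above 0.02 m).
It also fails if it takes over 72 s, if anything falls off the work surface, if the arm or the gripper's body presses on something with over 40 N, if the wrist force passes 120 N, or if a joint passes its speed limit or range.

## Robot

A 6-joint arm with a two-finger parallel gripper is mounted at the origin on the work surface. World frame = base frame: x ahead of the robot, y to its left, z up, the work surface at z = 0. Lengths are in mm, angles in degrees, forces in N, time in s.
With the tool pointing down it reaches from about 325 to 900 mm from the base axis. Payload 3.5 kg.
Tool frame: the origin (TCP) lies midway between the tips of the shut fingers; the grasp point (between the pads) lies arm.hold_point_z behind it (arm.hold_point_z is the distance from the TCP to the grasp point, in mm); z points along the fingers, y is the line along which they close (so a half turn about z gives the same grasp; the last joint's range is limited). The gripper opens to 85 mm and grips with 20 to 120 N. Pads are 22 mm wide; open, the fingers measure 114 mm over their backs; the gripper's body (76 mm by 85 mm) begins 54 mm behind the grasp point. The pads swing forward as they close: fully open they stand 13 mm farther back than shut.
Start: joints at [-71.585, 15.837, -1.513, 72.651, 0, 84.076], TCP at [257.575, -569.453, 231.313] pointing down, gripper open.
Joint ranges: [-178.77, 178.77], [-48.84, 107.48], [-61.69, 71.31], [-111.58, 123.2], [-90, 87.43], [-180, 180]. Speed limits (degrees/s): [147.25, 147.25, 180, 180, 180, 180].

## Interface

Orientations are given as a 3x3 rotation matrix whose columns are the frame's x, y, z axes.
In Python, from rig import arm gives the robot as it stands.
- The arm moves only by the shell command python3 -m pendant 'ROWS' [OPENING]. ROWS is JSON, a list that holds one entry, the list of rows, each a list of 6 numbers: the shift along the world's x, y, z in m, then the turn, a rotation vector about the world's x, y, z in rad. A call has 1 to 5 rows; each row shifts and turns the commanded pose from where the row before left it; what a row does not reach is not made up. A row lasts 1/10 s, in which the tool goes at most 50 mm and 8.59 degrees, less where a joint would pass 70% of its speed; a pose out of reach is approached as far as the arm can. A call with a gripper value outside its range is refused whole. OPENING is the closure, from 0 (fully open) to 1 (shut), set as the call begins (- or left out, the last holds). The fingers move at their own pace and stop on an object; the grip force is fixed at half the most. Time passes only in rows, so rows that do not move let the fingers close. It gives the time, the measured TCP pose, the force, the opening and the grip force at its end, in the units of the state.
- arm.sense(): the state, without advancing time (a new reading comes with each control period).
- arm.camera(name): name is "side" or "top" or "wrist"; returns a dict with "color" (420x560x3 uint8, blue, green, red), "depth" (420x560 float32, mm along the optical axis (not along the pixel's ray), 0 where there is no reading), "vfov" (degrees; the focal length in pixels is half the picture's height over the tangent of half this angle, whatever the lens; pixels are square), "cx", "cy" (the principal point, pixels), "dist_coeffs" ([k1, k2, p1, p2, k3] as OpenCV has them; the pictures are not rectified), "xyz" and "attitude" of the camera in the world. Camera axes: x right, y up, looking along -z (the intrinsics and any distortion apply to the point x, -y, -z); pixel columns grow to the right and rows downward; lengths in mm; the calibration is good to about 2 mm. A picture is of the moment at which its call begins.
- arm.close_job(): hands the job in; it is judged then, once.
The state is a dict: "clock": time; "joints": joint angles; "qvel": joint speeds; "joint_efforts": joint torques, N m; "ee_pos": TCP position; "tcp_rot": TCP orientation; "wrist_force": force on the tool from outside, world axes, zero at the start; "ft_torque": the same for the moment, N m; "grip_width": finger opening in mm; "finger_force": force on a finger pad.
Only numpy, scipy, OpenCV 4.12 (cv2) and the standard library are available. Lean on these libraries where they do the work, as an engineer would, in place of code of your own. Each camera call takes 0.05 s, during which the arm holds its last target. There are 200 camera calls.

## Working session

There is one attempt and no reset: what is moved stays moved. The work goes in short steps, Python scripts to look and compute and a shell command to move; the robot and the scene stay as the last step left them, time stands still between calls to the robot, and variables do not carry over. Pictures are saved under pics/ and viewed, at most 10 in all, crops included, and the job is handed in when it is done.

```bash
ls; mkdir -p pics; cat > h.py <<'E'
import numpy as np, cv2
from rig import arm
def K(c):
    h=c["color"].shape[0]; f=h/2/np.tan(np.radians(c["vfov"])/2)
    return np.array([[f,0,c["cx"]],[0,f,c["cy"]],[0,0,1.]])
def ray(c,uv):
    p=cv2.undistortPoints(np.array(uv,float).reshape(-1,1,2),K(c),np.array(c["dist_coeffs"],float)).reshape(-1,2)
    d=np.c_[p[:,0],-p[:,1],-np.ones(len(p))]
    return d@np.array(c["attitude"]).reshape(3,3).T
def onplane(c,uv,z):
    d=ray(c,uv); o=np.array(c["xyz"]); return o+d*((z-o[2])/d[:,2])[:,None]
def bydepth(c,uv):
    d=ray(c,uv); o=np.array(c["xyz"]); return np.array([o+d[i]*c["depth"][int(v),int(u)] for i,(u,v) in enumerate(uv)])
def cloud(c):
    h,w=c["depth"].shape; u,v=np.meshgrid(np.arange(w),np.arange(h))
    P=np.array(c["xyz"])+ray(c,np.c_[u.ravel(),v.ravel()])*c["depth"].ravel()[:,None]
    return P.reshape(h,w,3)
E
python3 - <<'E'
from h import *
import pickle
S={}
for n in("top","side"):
    c=arm.camera(n);S[n]=c;cv2.imwrite(f"pics/{n}0.png",c["color"]);print(n,c["xyz"],np.round(c["attitude"],3).tolist(),c["vfov"],(c["depth"]>0).mean())
pickle.dump(S,open("s0.pkl","wb"))
s=arm.sense();print(s,arm.hold_point_z)
E
```

```text
pics
top [ 339.02482601  -84.33114288 1254.41938895] [[0.005, 0.986, -0.166], [-1.0, 0.007, 0.007], [0.008, 0.166, 0.986]] 45.82939951630357 0.9962372448979592
side [244.62015728 746.79531518 742.25760872] [[-0.941, 0.213, -0.262], [-0.337, -0.559, 0.758], [0.015, 0.802, 0.598]] 44.538557158609734 0.9960544217687075
{'clock': 0.1, 'joints': array([-7.15869713e+01,  1.58772151e+01, -1.58988137e+00,  7.26524556e+01,
        4.80088657e-04,  8.40737343e+01]), 'qvel': array([ 0.00784339, -0.20629079,  0.16372925, -0.00104123,  0.03405977,
       -0.02842855]), 'joint_efforts': array([ 2.96177332e-04, -4.46708035e+01,  2.96128428e+01,  8.50079785e-03,
       -6.05712762e-05,  4.12457082e-07]), 'ee_pos': array([ 257.33392558, -568.7783942 ,  230.23646432]), 'tcp_rot': array([[ 9.11120915e-01,  4.12138634e-01, -6.51125671e-04],
       [ 4.12139087e-01, -9.11118786e-01,  1.98239852e-03],
       [ 2.23770186e-04, -2.07455909e-03, -9.99997823e-01]]), 'wrist_force': array([ 0.29169592,  0.1457738 , -0.90812589]), 'ft_torque': array([ 0.04304115, -0.02070033, -0.00326412]), 'finger_force': 0.0, 'grip_width': 85.4672543109484} 18.700000000000003
```

View pics/top0.png

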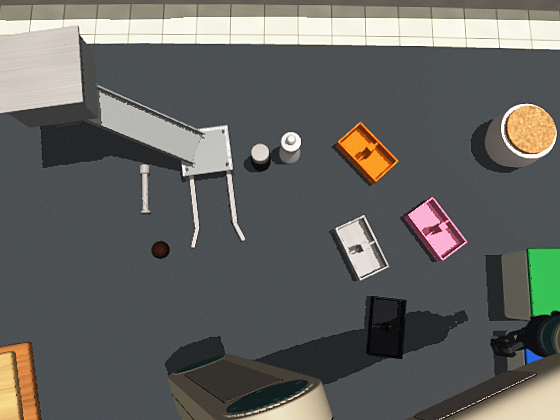

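View pics/side0.png

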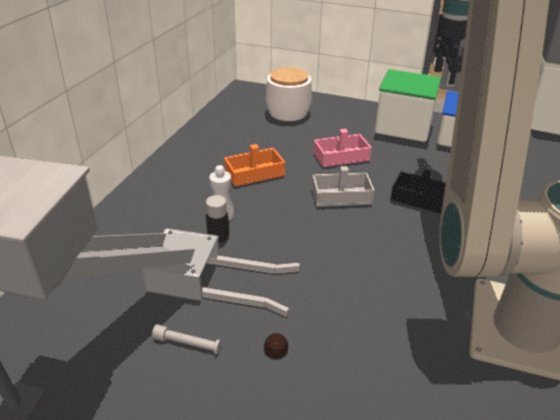

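Top view: candidates for the tray are orange (367,152), pink (435,229), black (386,326) and pale steel (360,247). The task wants the steel one, at (360,247). The dock hood is at (208,150), with its rails running to (194,246) and (242,240).

```bash
python3 - <<'E'
from h import *
import pickle
S=pickle.load(open("s0.pkl","rb"))
c=S["top"];P=cloud(c);hsv=cv2.cvtColor(c["color"],cv2.COLOR_BGR2HSV)
h,w=P.shape[:2];v,u=np.mgrid[:h,:w]
def rect(m,name):
    q=P[m][:,:2].astype(np.float32);r=cv2.minAreaRect(q);print(name,m.sum(),np.round(r[0],1),np.round(r[1],1),round(r[2],1),'zmed',np.round(np.median(P[m][:,2]),1));print(np.round(cv2.boxPoints(r)).tolist())
box=lambda a,b,d,e:(u>a)&(u<b)&(v>d)&(v<e)
t=box(328,395,208,285)&(hsv[...,1]<60)
rect(t&(P[...,2]>36)&(P[...,2]<50),"rim")
m=t&(P[...,2]>75)&(P[...,2]<95)
if m.sum()>3: rect(m,"post")
d=box(175,250,115,250)
rect(d&(P[...,2]>58)&(P[...,2]<70)&(hsv[...,2]>120),"roof")
for nm,b in(("railL",box(186,202,178,208)),("railR",box(225,242,173,208))):
    m=b&(P[...,2]>12)&(P[...,2]<24)&(hsv[...,2]>120); q=P[m]
    l=cv2.fitLine(q[:,:2].astype(np.float32),cv2.DIST_HUBER,0,.01,.01).ravel();rect(m,nm);print(l,np.degrees(np.arctan2(l[1],l[0])))
# mouth tips & bystanders
print("tips",onplane(c,[(194,246),(242,240),(196,207),(234,203)],18).round())
print("bys",bydepth(c,[(291,140),(260,150),(160,250),(145,172),(146,210)]).round())
c=S["side"];P=cloud(c);hsv=cv2.cvtColor(c["color"],cv2.COLOR_BGR2HSV)
t=box(308,380,160,212)&(hsv[...,1]<60)
rect(t&(P[...,2]>39)&(P[...,2]<48),"rim side")
rect(t&(P[...,2]>80)&(P[...,2]<92),"post side")
rect(box(140,225,225,300)&(P[...,2]>60)&(P[...,2]<68)&(hsv[...,2]>120),"roof side")
for nm,b in(("railL",box(215,272,252,275)),("railR",box(205,265,285,308))):
    m=b&(P[...,2]>14)&(P[...,2]<24)&(hsv[...,2]>120); q=P[m]
    l=cv2.fitLine(q[:,:2].astype(np.float32),cv2.DIST_HUBER,0,.01,.01).ravel();print(nm,m.sum(),l,np.degrees(np.arctan2(l[1],l[0])))
k=cv2.resize(S["top"]["color"][200:300,170:410],None,fx=3.3,fy=3.3,interpolation=cv2.INTER_CUBIC);cv2.imwrite("pics/crop1.png",k)
E
```

```text
rim 378 [ 440.5 -298.1] [139.7  80.5] 24.6 zmed 42.9
[[360.0, -291.0], [394.0, -364.0], [521.0, -306.0], [487.0, -232.0]]
post 63 [ 440.6 -298.8] [17.9 18.7] 26.5 zmed 84.1
[[428.0, -294.0], [437.0, -311.0], [453.0, -303.0], [444.0, -287.0]]
roof 1541 [676.8  89.2] [115.5 124.7] 8.2 zmed 63.2
[[611.0, 143.0], [628.0, 19.0], [743.0, 36.0], [725.0, 159.0]]
railL 130 [576.5 123.3] [73.5 11.8] 8.8 zmed 17.4
[[539.0, 124.0], [541.0, 112.0], [614.0, 123.0], [612.0, 135.0]]
[9.8863637e-01 1.5032670e-01 5.7615771e+02 1.2297398e+02] 8.64586
railR 149 [584.3  27.2] [87.9 11.5] 8.3 zmed 17.5
[[540.0, 27.0], [542.0, 15.0], [629.0, 28.0], [627.0, 39.0]]
[9.8891145e-01 1.4850631e-01 5.8282312e+02 2.7073101e+01] 8.540375
tips [[442. 116.  18.]
 [458.  -4.  18.]
 [540. 114.  18.]
 [551.  18.  18.]]
bys [[ 681. -122.  136.]
 [ 666.  -49.  104.]
 [ 430.  198.   28.]
 [ 629.  246.   24.]
 [ 531.  238.   26.]]
rim side 356 [ 440.2 -299.2] [141.8  87.1] 24.4 zmed 42.8
[[358.0, -289.0], [394.0, -368.0], [523.0, -309.0], [487.0, -230.0]]
post side 42 [ 440.1 -298.8] [16.  18.1] 23.5 zmed 84.6
[[429.0, -294.0], [436.0, -310.0], [451.0, -304.0], [444.0, -287.0]]
roof side 1315 [675.8  87.6] [118.1 128.3] 7.6 zmed 63.6
[[609.0, 143.0], [626.0, 16.0], [743.0, 32.0], [726.0, 159.0]]
railL 273 [9.9212468e-01 1.2525432e-01 5.6649438e+02 2.6000858e+01] 7.1954427
railR 313 [9.8999190e-01 1.4112435e-01 5.4478967e+02 1.1939073e+02] 8.112913
```

View pics/crop1.png

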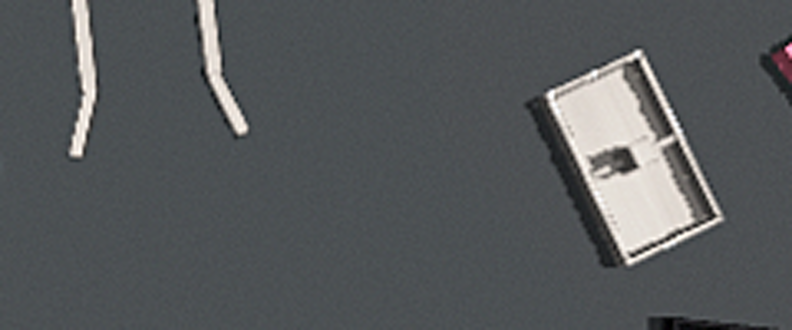

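The crop confirms the choice: pale steel tray with its post at about crop (625,160), 140×80 rim at z≈43 and post top at 84, all matching the description. Tray centre is (440.5,-298.7) at yaw 24.6°, and the tool is already aligned with it. Dock origin is (585,75.5) at yaw 8.3°.

```bash
python3 -m pendant '[[[0.023,0.034,0,0,0,0],[0.023,0.034,0,0,0,0],[0.023,0.034,0,0,0,0],[0.023,0.034,0,0,0,0],[0.023,0.034,0,0,0,0]]]' 0; python3 -m pendant '[[[0.023,0.034,-0.015,0,0,0],[0.023,0.034,-0.02,0,0,0],[0.023,0.034,-0.025,0,0,0],[0,0,-0.01,0,0,0],[0,0,0,0,0,0]]]' 0
```

```text
clock: 0.6
ee_pos: [373.0, -397.7, 230.8]
tcp_rot: [[0.911, 0.412, -0.0], [0.412, -0.911, 0.001], [-0.0, -0.001, -1.0]]
wrist_force: [0.8, 0.1, 0.2]
grip_width: 85.3
finger_force: 0.0
clock: 1.1
ee_pos: [440.3, -295.5, 159.0]
tcp_rot: [[0.91, 0.414, -0.004], [0.414, -0.91, 0.003], [-0.003, -0.004, -1.0]]
wrist_force: [0.2, 0.2, 1.2]
grip_width: 85.4
finger_force: 0.0
```

```bash
python3 -m pendant '[[[0,-0.003,-0.03,0,0,0],[0,0,-0.03,0,0,0],[0,0,-0.03,0,0,0],[0,0,-0.018,0,0,0],[0,0,0,0,0,0]]]' 0;  python3 - <<'E'
from h import *
c=arm.camera("wrist");cv2.imwrite("pics/w1.png",c["color"])
E
```

```text
clock: 1.6
ee_pos: [439.3, -300.5, 51.3]
tcp_rot: [[0.912, 0.41, -0.004], [0.41, -0.912, 0.003], [-0.002, -0.004, -1.0]]
wrist_force: [0.5, 0.9, -0.3]
grip_width: 85.5
finger_force: 0.0
```

View pics/w1.png

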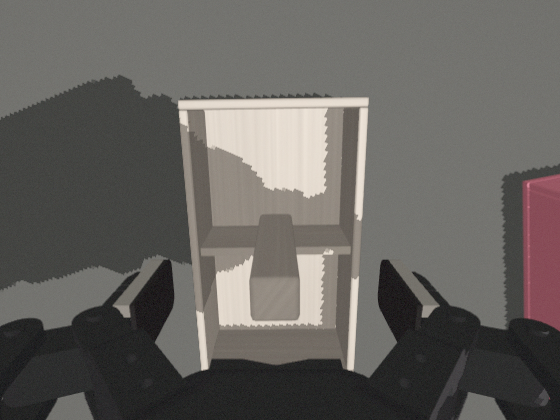

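The wrist view shows the post at (275,270), centred between the pads at (150,300) and (400,300). Next: close and lift.

```bash
python3 -m pendant '[[[0.001,0.001,0,0,0,0],[0,0,0,0,0,0],[0,0,0,0,0,0],[0,0,0,0,0,0],[0,0,0,0,0,0]]]' 1; python3 -m pendant '[[[0,0,0,0,0,0],[0,0,0,0,0,0],[0,0,0,0,0,0],[0,0,0.01,0,0,0],[0,0,0.02,0,0,0]]]' 1; python3 -m pendant '[[[0,0,0.03,0,0,0],[0,0,0.03,0,0,0],[0,0,0,0,0,0]]]'
```

```text
clock: 2.15
ee_pos: [442.9, -299.5, 54.0]
tcp_rot: [[0.911, 0.412, 0.001], [0.412, -0.911, -0.0], [0.001, 0.001, -1.0]]
wrist_force: [-0.6, 1.6, 3.3]
grip_width: 17.0
finger_force: 59.4
clock: 2.65
ee_pos: [439.9, -297.2, 80.9]
tcp_rot: [[0.911, 0.412, -0.006], [0.412, -0.911, 0.005], [-0.003, -0.007, -1.0]]
wrist_force: [0.2, 0.2, -5.5]
grip_width: 17.2
finger_force: 59.0
clock: 2.95
ee_pos: [444.9, -301.5, 146.9]
tcp_rot: [[0.911, 0.412, 0.006], [0.412, -0.911, -0.005], [0.003, 0.007, -1.0]]
wrist_force: [0.9, -1.4, -5.1]
grip_width: 17.1
finger_force: 59.3
```

```bash
python3 -m pendant '[[[0.0093,0.0369,0,0,0,-0.0285],[0.0093,0.0369,0,0,0,-0.0285],[0.0093,0.0369,0,0,0,-0.0285],[0.0093,0.0369,0,0,0,-0.0285],[0.0093,0.0369,0,0,0,-0.0285]]]';python3 -m pendant '[[[0.0093,0.0369,0,0,0,-0.0285],[0.0093,0.0369,0,0,0,-0.0285],[0.0093,0.0369,0,0,0,-0.0285],[0.0093,0.0369,0,0,0,-0.0285],[0.0093,0.0369,0,0,0,-0.0285]]]'; python3 -m pendant '[[[0,0,0,0,0,0],[0,0,0,0,0,0],[0,0,0,0,0,0],[0,0,0,0,0,0],[0,0,0,0,0,0]]]'
cat > m.py <<'E'
from h import *
import sys
s=arm.sense();R=s["tcp_rot"];print("tcp",s["ee_pos"].round(1),"yaw",np.degrees(np.arctan2(R[1,0],R[0,0])).round(2))
c=arm.camera("top");cv2.imwrite(sys.argv[1],c["color"])
P=cloud(c);hsv=cv2.cvtColor(c["color"],cv2.COLOR_BGR2HSV);v,u=np.mgrid[:420,:560]
z0=float(sys.argv[2])
m=(u>150)&(u<290)&(v>150)&(v<280)&(hsv[...,1]<60)&(hsv[...,2]>90)&(abs(P[...,2]-z0-43)<5)
k,l,st,_=cv2.connectedComponentsWithStats(m.astype(np.uint8));print(m.sum())
q=P[m][:,:2].astype(np.float32);r=cv2.minAreaRect(q);print("rim",r,np.median(P[m][:,2]))
o=np.array([585,75.5]);a=np.radians(8.3);d=np.array(r[0])-o
print("dock xy",d@[np.cos(a),np.sin(a)],d@[-np.sin(a),np.cos(a)])
E
python3 m.py pics/t2.png 96
```

```text
clock: 3.45
ee_pos: [487.4, -112.9, 140.8]
tcp_rot: [[0.961, 0.277, -0.004], [0.277, -0.961, 0.001], [-0.003, -0.002, -1.0]]
wrist_force: [0.7, -0.7, -6.4]
grip_width: 17.1
finger_force: 60.1
clock: 3.95
ee_pos: [533.9, 71.0, 140.6]
tcp_rot: [[0.99, 0.138, -0.004], [0.138, -0.99, -0.0], [-0.004, -0.0, -1.0]]
wrist_force: [2.1, 0.0, -5.8]
grip_width: 16.7
finger_force: 60.1
clock: 4.45
ee_pos: [535.2, 68.6, 143.0]
tcp_rot: [[0.99, 0.138, -0.001], [0.138, -0.99, -0.0], [-0.001, 0.0, -1.0]]
wrist_force: [0.0, -0.3, -5.4]
grip_width: 17.5
finger_force: 60.9
tcp [535.2  68.6 143. ] yaw 7.92
35
rim ((533.9868774414062, 61.03883361816406), (138.79396057128906, 64.29692840576172), 7.700080394744873) 134.81887118396025
dock xy -52.56635939358935 -6.94563650108822
```

View pics/t2.png

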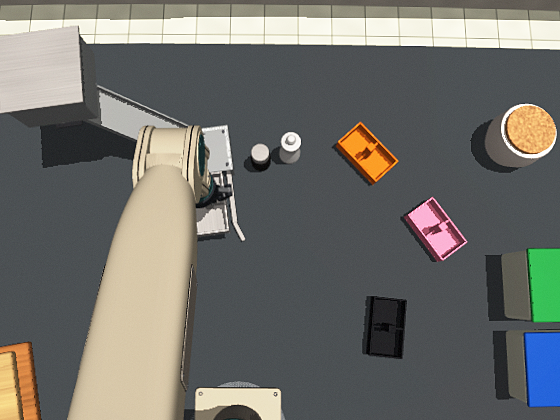

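The top view is blocked by the arm at (180,180). I'll lower to just above the rails and use the wrist view.

```bash
python3 -m pendant '[[[0,0,-0.03,0,0,0.006],[0,0,-0.025,0,0,0],[0,0,0,0,0,0],[0,0,0,0,0,0],[0,0,0,0,0,0]]]'; python3 - <<'E'
from h import *
import pickle
c=arm.camera("wrist");cv2.imwrite("pics/w2.png",c["color"]);d=arm.camera("side");cv2.imwrite("pics/s2.png",d["color"])
pickle.dump((c,d,arm.sense()),open("w2.pkl","wb"))
cv2.imwrite("pics/ws2.png",np.hstack([cv2.resize(x["color"],(400,300)) for x in (c,d)]))
E
```

```text
clock: 5.0
ee_pos: [537.1, 69.3, 89.9]
tcp_rot: [[0.989, 0.145, 0.003], [0.145, -0.989, 0.0], [0.003, 0.0, -1.0]]
wrist_force: [0.5, 0.1, -5.2]
grip_width: 17.4
finger_force: 60.9
```

View pics/ws2.png

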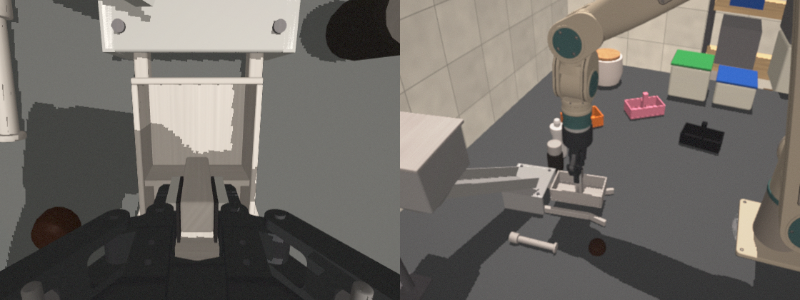

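The wrist view (left half) shows the tray's front rim at about (197,80), lying over the rails seen at (140,65) and (256,65) in front of the hood. I'll measure the offset from this frame.

```bash
cat > lat.py <<'E'
from h import *
import pickle,sys
c,d,s=pickle.load(open(sys.argv[1],"rb"));zb=float(sys.argv[2])
o=np.array([585,75.5]);a=np.radians(8.3);T=np.array([[np.cos(a),np.sin(a)],[-np.sin(a),np.cos(a)]])
for n,c in(("w",c),("s",d)):
    P=cloud(c);hsv=cv2.cvtColor(c["color"],cv2.COLOR_BGR2HSV)
    Q=P.copy();Q[...,:2]=(P[...,:2]-o)@T.T
    br=(hsv[...,2]>110)&(hsv[...,1]<60)
    rim=br&(abs(Q[...,2]-zb-43)<4)&(abs(Q[...,1])<60)&(abs(Q[...,0]+50)<90)
    q=Q[rim];print(n,"rim",len(q),"x",np.percentile(q[:,0],[1,99]).round(1),"y",np.percentile(q[:,1],[1,99]).round(1),"z",np.median(q[:,2]).round(1))
    print(cv2.minAreaRect(q[:,:2].astype(np.float32)))
    for sg in(1,-1):
        m=br&(abs(Q[...,2]-17.5)<3)&(abs(Q[...,1]-sg*48)<12)&(Q[...,0]>-85)&(Q[...,0]<33)
        q=Q[m]
        if len(q)<20: print("no rail",sg,len(q));continue
        l=cv2.fitLine(q[:,:2].astype(np.float32),cv2.DIST_HUBER,0,.01,.01).ravel()
        print(" rail",sg,len(q),"x",np.percentile(q[:,0],[2,98]).round(1),"y",np.percentile(q[:,1],[2,50,98]).round(1),"slope deg",np.degrees(np.arctan(l[1]/l[0])).round(2))
    m=br&(abs(Q[...,2]-63)<4)&(Q[...,0]>25)&(abs(Q[...,1])<80);q=Q[m]
    if len(q)>50: print(" roof x",np.percentile(q[:,0],[1,99]).round(1),"y",np.percentile(q[:,1],[1,99]).round(1))
E
python3 lat.py w2.pkl 38
```

```text
w rim 5058 x [-69.2  20. ] y [-38.7  40.7] z 79.4
((-25.816835403442383, 0.9843635559082031), (80.36927032470703, 91.80170440673828), 89.9759292602539)
 rail 1 422 x [21.1 32.5] y [41.9 47.4 53.2] slope deg 44.37
 rail -1 409 x [21.2 32.6] y [-53.4 -47.7 -42.4] slope deg 40.9
 roof x [36.6 66. ] y [-61.   60.8]
s rim 416 x [-120.3   17.7] y [-39.7  42.6] z 79.5
((-51.22235107421875, 0.34543609619140625), (138.834716796875, 85.02154541015625), 0.015529893338680267)
 rail 1 272 x [-81.1  30.4] y [42.4 49.7 55.1] slope deg -0.55
no rail -1 0
 roof x [ 34.  144.2] y [-63.2  62.5]
```

```bash
python3 -m pendant '[[[0.0002,-0.0011,-0.008,0,0,0],[0,0,-0.008,0,0,0],[0,0,-0.002,0,0,0],[0,0,0,0,0,0],[0,0,0,0,0,0]]]'; python3 -m pendant '[[[0,0,-0.006,0,0,0],[0,0,-0.004,0,0,0],[0,0,0,0,0,0],[0,0,0,0,0,0]]]';python3 -m pendant '[[[0,0,-0.004,0,0,0],[0,0,0,0,0,0],[0,0,0,0,0,0]]]'
```

```text
clock: 5.6
ee_pos: [535.6, 68.5, 70.1]
tcp_rot: [[0.989, 0.145, -0.0], [0.145, -0.989, 0.0], [-0.0, -0.0, -1.0]]
wrist_force: [0.4, -0.0, -5.4]
grip_width: 17.2
finger_force: 60.9
clock: 6.0
ee_pos: [535.5, 68.4, 60.0]
tcp_rot: [[0.989, 0.145, -0.001], [0.145, -0.989, 0.0], [-0.001, -0.0, -1.0]]
wrist_force: [0.5, -0.2, -5.3]
grip_width: 17.3
finger_force: 61.0
clock: 6.3
ee_pos: [535.6, 68.4, 56.2]
tcp_rot: [[0.989, 0.145, -0.0], [0.145, -0.989, -0.0], [-0.0, -0.0, -1.0]]
wrist_force: [-0.0, 0.3, -6.2]
grip_width: 16.6
finger_force: 61.0
```

No contact with the rail tops, so the tray is inside the rails. Next I feel for the counter.

```bash
python3 -m pendant '[[[0,0,-0.002,0,0,0],[0,0,0,0,0,0],[0,0,0,0,0,0]]]'; python3 -m pendant '[[[0,0,-0.0015,0,0,0],[0,0,0,0,0,0],[0,0,0,0,0,0]]]'
```

```text
clock: 6.6
ee_pos: [535.8, 68.4, 54.3]
tcp_rot: [[0.989, 0.145, 0.0], [0.145, -0.989, -0.0], [0.0, 0.0, -1.0]]
wrist_force: [0.6, 0.8, -5.6]
grip_width: 17.2
finger_force: 61.0
clock: 6.9
ee_pos: [536.2, 68.5, 54.0]
tcp_rot: [[0.989, 0.145, 0.001], [0.145, -0.989, -0.0], [0.001, 0.0, -1.0]]
wrist_force: [-3.8, -0.9, 5.2]
grip_width: 16.5
finger_force: 62.4
```

```bash
python3 -m pendant '[[[0,0,0,0,0,0],[0,0,0,0,0,0],[0,0,0,0,0,0],[0,0,0,0,0,0],[0,0,0,0,0,0]]]' 0; python3 -m pendant '[[[0,0,0.02,0,0,0],[0,0,0.04,0,0,0],[0,0,0,0,0,0],[-0.035,-0.0051,0,0,0,0],[-0.035,-0.0051,0,0,0,0]]]' 0;  python3 -m pendant '[[[-0.0245,-0.0037,0,0,0,0],[0,0,0,0,0,0],[0,0,0,0,0,0],[0,0,0,0,0,0],[0,0,0,0,0,0]]]' 1;python3 - <<'E'
from h import *
import pickle
c=arm.camera("wrist");d=arm.camera("side")
pickle.dump((c,d,arm.sense()),open("w3.pkl","wb"));cv2.imwrite("pics/ws3.png",np.hstack([cv2.resize(x["color"],(400,300)) for x in (c,d)]))
E
python3 lat.py w3.pkl 0
```

```text
clock: 7.4
ee_pos: [535.9, 68.4, 52.8]
tcp_rot: [[0.989, 0.145, 0.0], [0.145, -0.989, -0.0], [0.0, 0.0, -1.0]]
wrist_force: [0.3, -0.6, 0.1]
grip_width: 85.2
finger_force: 0.0
clock: 7.9
ee_pos: [466.2, 58.1, 113.1]
tcp_rot: [[0.989, 0.146, 0.002], [0.146, -0.989, -0.0], [0.002, 0.0, -1.0]]
wrist_force: [-0.6, -0.0, -0.6]
grip_width: 85.5
finger_force: 0.0
clock: 8.4
ee_pos: [442.7, 54.6, 113.1]
tcp_rot: [[0.989, 0.145, 0.001], [0.145, -0.989, 0.0], [0.001, 0.0, -1.0]]
wrist_force: [0.3, -0.8, -0.2]
grip_width: 12.1
finger_force: 0.0
w rim 3899 x [-120.5  -18.4] y [-39.6  40.1] z 43.3
((-68.54132080078125, 0.248016357421875), (104.4828109741211, 80.50775146484375), 0.1202775090932846)
 rail 1 1804 x [-83.5 -11.3] y [36.3 48.9 53.6] slope deg 0.16
 rail -1 1779 x [-83.3 -11.4] y [-53.6 -49.  -44.6] slope deg 0.02
s rim 538 x [-121.6   16.6] y [-40.3  41.6] z 42.6
((-41.568519592285156, -6.489143371582031), (97.89256286621094, 161.30142211914062), 89.47421264648438)
 rail 1 404 x [-82.9  28.5] y [38.  46.7 54.9] slope deg 0.58
 rail -1 63 x [-84.3  32.4] y [-52.1 -37.4 -36.1] slope deg -2.14
 roof x [ 34.2 142.8] y [-63.1  62.6]
```

View pics/ws3.png

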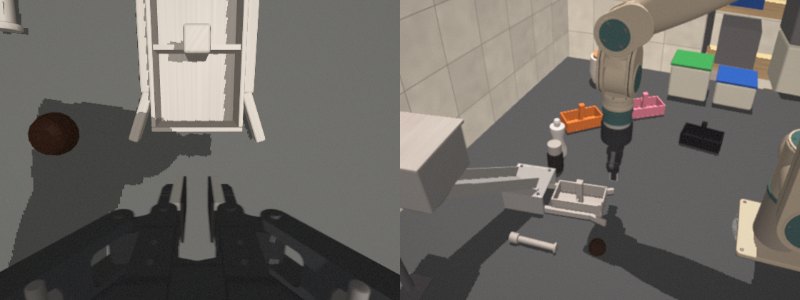

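The tray stands flat between the rails, rear wall at wrist (197,128) and dock x -120. The fingers are behind it, centred. Now I lower the shut fingertips and start the push.

```bash
python3 -m pendant '[[[0,0,-0.04,0,0,0],[0,0,-0.04,0,0,0],[0,0,-0.007,0,0,0],[0,0,0,0,0,0],[0,0,0,0,0,0]]]'; python3 -m pendant '[[[0.0049,0.0007,0,0,0,0],[0.0049,0.0007,0,0,0,0],[0.0049,0.0007,0,0,0,0],[0,0,0,0,0,0]]]'; python3 -m pendant '[[[0.0049,0.0007,0,0,0,0],[0.0049,0.0007,0,0,0,0],[0.0049,0.0007,0,0,0,0],[0.0049,0.0007,0,0,0,0]]]';
```

```text
clock: 9.0
ee_pos: [442.7, 54.6, 27.0]
tcp_rot: [[0.989, 0.145, 0.002], [0.145, -0.989, -0.0], [0.002, 0.0, -1.0]]
wrist_force: [-0.2, -0.1, 0.4]
grip_width: 0.0
finger_force: 0.0
clock: 9.4
ee_pos: [457.3, 56.7, 26.5]
tcp_rot: [[0.989, 0.145, 0.002], [0.145, -0.989, 0.0], [0.002, 0.0, -1.0]]
wrist_force: [0.2, -0.3, -0.8]
grip_width: -0.4
finger_force: 0.0
clock: 9.8
ee_pos: [475.7, 59.5, 25.6]
tcp_rot: [[0.989, 0.145, -0.001], [0.145, -0.989, 0.0], [-0.001, -0.0, -1.0]]
wrist_force: [-2.8, -0.3, 0.6]
grip_width: 0.4
finger_force: 1.2
```

```bash
python3 -m pendant '[[[0.004,0.0006,0,0,0,0],[0.004,0.0006,0,0,0,0],[0.004,0.0006,0,0,0,0],[0,0,0,0,0,0]]]'; python3 -m pendant '[[[0.003,0.0004,0,0,0,0],[0.003,0.0004,0,0,0,0],[0.003,0.0004,0,0,0,0],[0,0,0,0,0,0]]]'
```

```text
clock: 10.2
ee_pos: [487.9, 61.3, 25.6]
tcp_rot: [[0.989, 0.145, -0.0], [0.145, -0.989, 0.0], [-0.0, -0.0, -1.0]]
wrist_force: [-2.0, -0.0, -0.8]
grip_width: 0.1
finger_force: 0.7
clock: 10.6
ee_pos: [490.8, 62.1, 24.9]
tcp_rot: [[0.989, 0.145, -0.011], [0.145, -0.989, -0.001], [-0.011, -0.0, -1.0]]
wrist_force: [-12.1, -1.3, 8.2]
grip_width: 0.4
finger_force: 6.0
```

```bash
python3 -m pendant '[[[0,0,0.001,0,0,0],[0,0,0,0,0,0],[0,0,0,0,0,0]]]'; python3 - <<'E'
from h import *
import pickle
d=arm.camera("side");c=arm.camera("wrist")
pickle.dump((c,d,arm.sense()),open("w4.pkl","wb"));cv2.imwrite("pics/ws4.png",np.hstack([c["color"][:,100:480],cv2.resize(d["color"][200:340,130:330],(400,280))[:280].repeat(1,0) if 0 else cv2.copyMakeBorder(cv2.resize(d["color"][200:340,130:330],(400,280)),0,140,0,0,0)]))
E
python3 lat.py w4.pkl 0
```

```text
clock: 10.9
ee_pos: [491.4, 62.2, 24.9]
tcp_rot: [[0.989, 0.145, -0.009], [0.145, -0.989, -0.001], [-0.009, -0.001, -1.0]]
wrist_force: [-7.9, -2.4, -1.9]
grip_width: 0.2
finger_force: 3.7
w rim 9806 x [-83.2   6.3] y [-39.3  40.1] z 43.2
((-38.16289520263672, 0.3570365905761719), (80.6832275390625, 92.00221252441406), 89.78899383544922)
 rail 1 3267 x [-81.7  12.8] y [36.2 50.4 53.5] slope deg -0.38
 rail -1 3216 x [-82.4  12.7] y [-53.5 -50.5 -47.7] slope deg -0.1
s rim 376 x [-103.6   38.4] y [-53.6  42. ] z 42.7
((-32.78087615966797, -5.172916412353516), (96.61619567871094, 147.00564575195312), 88.49915313720703)
 rail 1 412 x [-82.9  30.1] y [38.1 46.7 54.6] slope deg -0.2
 rail -1 44 x [-55.1  32.3] y [-39.4 -37.4 -36. ] slope deg 0.35
 roof x [ 33.9 144.1] y [-62.6  62.8]
```

View pics/ws4.png

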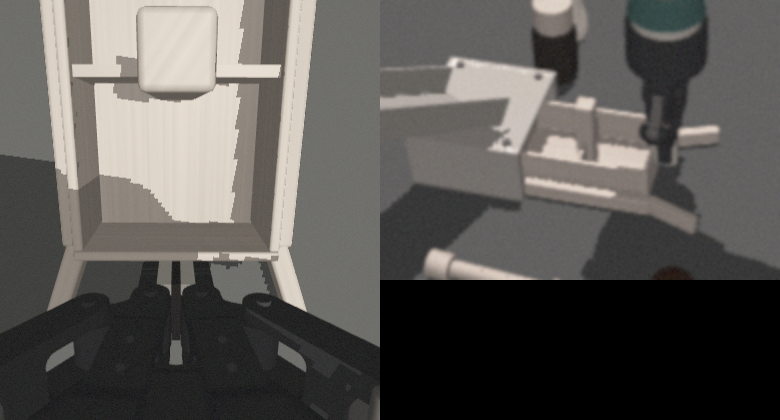

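The picture shows the tray straight and centred, its front at the hood edge; the 8 N is the plunger. On with the press, slowly.

```bash
python3 -m pendant '[[[0.002,0.0003,0,0,0,0],[0.002,0.0003,0,0,0,0],[0.002,0.0003,0,0,0,0],[0,0,0,0,0,0]]]'; python3 -m pendant '[[[0.002,0.0003,0,0,0,0],[0.002,0.0003,0,0,0,0],[0.002,0.0003,0,0,0,0],[0,0,0,0,0,0]]]'
```

```text
clock: 11.4
ee_pos: [495.9, 63.0, 24.9]
tcp_rot: [[0.989, 0.145, -0.013], [0.145, -0.989, -0.001], [-0.013, -0.001, -1.0]]
wrist_force: [-11.2, -1.3, 2.7]
grip_width: -0.3
finger_force: 5.7
clock: 11.8
ee_pos: [500.7, 63.8, 24.9]
tcp_rot: [[0.989, 0.145, -0.015], [0.145, -0.989, -0.002], [-0.015, -0.001, -1.0]]
wrist_force: [-13.2, -2.6, 6.1]
grip_width: 0.1
finger_force: 6.9
```

```bash
python3 -m pendant '[[[0.001,0.0001,0.001,0,0,0],[0.002,0.0003,0,0,0,0],[0.002,0.0003,0,0,0,0],[0,0,0,0,0,0]]]'; python3 -m pendant '[[[0.002,0.0003,0.0005,0,0,0],[0.0015,0.0002,0,0,0,0],[0,0,0,0,0,0],[0,0,0,0,0,0]]]'
```

```text
clock: 12.2
ee_pos: [505.3, 64.5, 25.0]
tcp_rot: [[0.989, 0.145, -0.015], [0.145, -0.989, -0.001], [-0.015, -0.001, -1.0]]
wrist_force: [-12.1, -2.8, -0.1]
grip_width: 0.2
finger_force: 6.0
clock: 12.6
ee_pos: [508.8, 65.0, 25.3]
tcp_rot: [[0.989, 0.145, -0.015], [0.145, -0.989, -0.001], [-0.015, -0.001, -1.0]]
wrist_force: [-11.3, -2.0, -0.9]
grip_width: 0.2
finger_force: 5.6
```

```bash
python3 -m pendant '[[[0.0015,0.0002,0,0,0,0],[0.0015,0.0002,0,0,0,0],[0,0,0,0,0,0]]]'; python3 -m pendant '[[[0.0015,0.0002,0,0,0,0],[0,0,0,0,0,0],[0,0,0,0,0,0]]]'
```

```text
clock: 12.9
ee_pos: [511.0, 65.4, 25.0]
tcp_rot: [[0.989, 0.145, -0.017], [0.145, -0.989, -0.002], [-0.017, -0.001, -1.0]]
wrist_force: [-13.2, -2.2, -1.3]
grip_width: -0.2
finger_force: 6.3
clock: 13.2
ee_pos: [512.1, 65.6, 25.1]
tcp_rot: [[0.989, 0.145, -0.017], [0.145, -0.989, -0.002], [-0.018, -0.001, -1.0]]
wrist_force: [-15.1, -2.7, -0.8]
grip_width: 0.3
finger_force: 6.6
```

```bash
python3 -m pendant '[[[0.0015,0.0002,0,0,0,0],[0,0,0,0,0,0],[0,0,0,0,0,0]]]'
```

```text
clock: 13.5
ee_pos: [513.2, 65.7, 25.0]
tcp_rot: [[0.989, 0.145, -0.018], [0.145, -0.989, -0.002], [-0.018, -0.001, -1.0]]
wrist_force: [-14.3, -2.6, 2.1]
grip_width: 0.1
finger_force: 7.1
```

```bash
python3 -m pendant '[[[0.0015,0.0002,0,0,0,0],[0,0,0,0,0,0],[0,0,0,0,0,0]]]';python3 -m pendant '[[[0.001,0.0001,0,0,0,0],[0,0,0,0,0,0],[0,0,0,0,0,0]]]'
```

```text
clock: 13.8
ee_pos: [514.3, 65.9, 25.0]
tcp_rot: [[0.989, 0.145, -0.019], [0.145, -0.989, -0.002], [-0.019, -0.001, -1.0]]
wrist_force: [-14.6, -2.2, 1.7]
grip_width: 0.0
finger_force: 7.4
clock: 14.1
ee_pos: [514.6, 65.9, 25.0]
tcp_rot: [[0.989, 0.145, -0.02], [0.145, -0.989, -0.002], [-0.02, -0.001, -1.0]]
wrist_force: [-15.0, -1.9, 2.9]
grip_width: -0.1
finger_force: 8.2
```

```bash
python3 -m pendant '[[[0.0015,0.0002,0,0,0,0],[0,0,0,0,0,0],[0,0,0,0,0,0]]]';python3 -m pendant '[[[0.001,0.0001,0,0,0,0],[0,0,0,0,0,0],[0,0,0,0,0,0]]]'
```

```text
clock: 14.4
ee_pos: [514.9, 65.9, 25.0]
tcp_rot: [[0.989, 0.145, -0.023], [0.145, -0.989, -0.003], [-0.023, -0.001, -1.0]]
wrist_force: [-18.3, -3.7, 5.7]
grip_width: 0.0
finger_force: 9.5
clock: 14.7
ee_pos: [515.0, 65.9, 25.0]
tcp_rot: [[0.989, 0.145, -0.024], [0.145, -0.989, -0.003], [-0.025, -0.001, -1.0]]
wrist_force: [-20.6, -3.4, 9.5]
grip_width: -0.4
finger_force: 10.6
```

Position has stopped changing and the force is climbing, about 17 N on the latch after friction, so this is a full press. I'll ease off and feel.

```bash
python3 -m pendant '[[[-0.003,-0.0004,0,0,0,0],[-0.003,-0.0004,0,0,0,0],[-0.003,-0.0004,0,0,0,0],[0,0,0,0,0,0]]]';python3 -m pendant '[[[-0.003,-0.0004,0,0,0,0],[-0.003,-0.0004,0,0,0,0],[0,0,0,0,0,0],[0,0,0,0,0,0]]]';python3 -m pendant '[[[-0.003,-0.0004,0,0,0,0],[-0.003,-0.0004,0,0,0,0],[0,0,0,0,0,0],[0,0,0,0,0,0]]]'
```

```text
clock: 15.1
ee_pos: [511.1, 65.3, 25.4]
tcp_rot: [[0.989, 0.145, -0.014], [0.145, -0.989, -0.001], [-0.014, -0.001, -1.0]]
wrist_force: [-11.1, -0.5, -1.7]
grip_width: -0.1
finger_force: 5.3
clock: 15.5
ee_pos: [509.1, 64.7, 26.8]
tcp_rot: [[0.989, 0.145, -0.007], [0.145, -0.989, -0.0], [-0.007, -0.001, -1.0]]
wrist_force: [-7.1, -1.8, -1.9]
grip_width: -0.2
finger_force: 3.4
clock: 15.9
ee_pos: [509.0, 64.1, 29.3]
tcp_rot: [[0.989, 0.145, 0.004], [0.145, -0.989, 0.0], [0.004, 0.0, -1.0]]
wrist_force: [1.0, -0.7, 0.3]
grip_width: 0.3
finger_force: 0.0
```

Force drops to zero at the home position with no follow, so it seems caught. Back off and look.

```bash
python3 -m pendant '[[[-0.02,-0.0029,0,0,0,0],[-0.03,-0.0044,0,0,0,0],[0,0,0.04,0,0,0],[0,0,0.04,0,0,0],[0,0,0,0,0,0]]]';python3 -m pendant '[[[0,0,0,0,0,0],[0,0,0,0,0,0]]]'; python3 - <<'E'
from h import *
import pickle
d=arm.camera("side");c=arm.camera("wrist")
pickle.dump((c,d,arm.sense()),open("w5.pkl","wb"));cv2.imwrite("pics/ws5.png",np.hstack([c["color"][:,100:480],cv2.copyMakeBorder(cv2.resize(d["color"][200:340,130:330],(400,280)),0,140,0,0,0)]))
E
python3 lat.py w5.pkl 0
```

```text
clock: 16.4
ee_pos: [462.8, 56.7, 114.1]
tcp_rot: [[0.989, 0.145, 0.013], [0.145, -0.989, -0.0], [0.013, 0.002, -1.0]]
wrist_force: [1.9, -0.7, 0.4]
grip_width: 0.0
finger_force: 0.0
clock: 16.6
ee_pos: [457.1, 56.8, 108.0]
tcp_rot: [[0.989, 0.145, -0.0], [0.145, -0.989, 0.0], [-0.0, -0.0, -1.0]]
wrist_force: [-0.3, -0.8, -0.7]
grip_width: 0.5
finger_force: 0.0
w rim 2681 x [-66.   -5.9] y [-39.5  40.1] z 43.5
((-35.398704528808594, 0.3457298278808594), (80.43762969970703, 61.38145446777344), 89.85138702392578)
 rail 1 2245 x [-83.2   0.3] y [36.3 48.6 53.6] slope deg 0.63
 rail -1 2200 x [-83.1   0.5] y [-53.6 -48.8 -42.9] slope deg -0.99
s rim 373 x [-66.8  38.8] y [-45.5  42.1] z 42.7
((-13.604576110839844, 1.3563156127929688), (106.67032623291016, 116.76677703857422), 0.1022108867764473)
 rail 1 393 x [-81.4  30.4] y [37.2 47.2 55.1] slope deg -0.9
 rail -1 79 x [-83.8  12.3] y [-52.3 -41.6 -36.1] slope deg 8.1
 roof x [ 33.8 143.7] y [-63.6  62.6]
```

View pics/ws5.png

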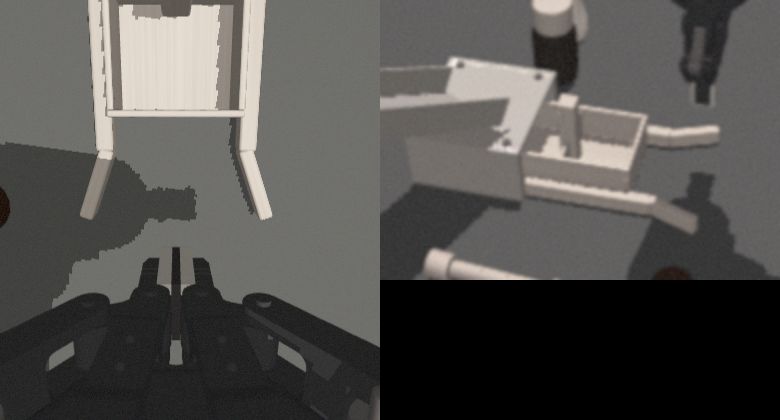

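The tray sits straight, rear wall at crop (175,113), which puts its centre at dock x ≈ +4 and y ≈ 0.3. It is home, and nothing touches it, so I hand in.

```bash
python3 -c "
from rig import arm
print(arm.close_job())"
```

```text
the job is handed in; nothing more can be done
None
```

I handed the job in with the tray latched home on the first full press: its centre is at about dock x +4 mm, y +0.3 mm, it stayed there once let go, the latch saw roughly 17 N, and the arm touched none of the bystanders. The verdict was not shown to me.

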